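# Lock the ball holder's index head with its pin

## Task

Stand the brass-headed index pin in the guide hole of the green index head and let go of it, then swing the red-gripped lever gently anticlockwise (seen from above) until the hidden hole in the collar comes under the pin and the pin drops a little and catches the lever; stop there without straining it. Let go of the lever, press the pin firmly down until its head lies flat on the housing, and leave all free, with the ball, cores, thimble guide, anvil and wax left where they are.

Things in the scene. Friction and masses are not known exactly. Their poses are not given: they have to be found in the camera images.
- pin_center (a point): centre of the loose index pin (34 mm above its foot), z up along it. 68 mm tall, 80 g: steel shank 10 mm across, 42 mm long, foot chamfered 2 mm; above it a brass head 18 mm across, 26 mm tall, the part to grip (8 to 34 mm above this point). Starts upright in a 70 x 70 x 40 mm pale wooden rest, shank 34 mm deep in it, head's underside 8 mm above the rest.
- guide_mouth (a point): centre of the guide hole's mouth in the top face (46 mm above the table) of the fixed green index head, 130 x 130 mm; white strips frame it. Hole 11 mm across with 2 mm chamfer, through the 16 mm top plate, 40 mm from the collar's axis; x points away from that axis, z up. A 15 mm hole in the base plate lies right under it. Pin home, head on the housing: pin centre 8 mm below this point.
- guide_floor (a point): point on the guide hole's axis, 18 mm below its mouth, level with the flat top of the steel collar turning in the housing. A pin let go in the guide stands there by itself (pin centre 34 mm above). When the collar's one 13 mm hole comes underneath, the pin falls 7 mm and catches the collar; a friction plug in that hole, which gives at 4 N and stays down, bears it for the last 17 mm of pressing.
- head_axis (a point): the vertical axis of collar, hub and lever, at the height of the housing's top face; axes as guide_mouth (x towards the guide hole). The hub, 28 mm across, stands 16 mm above that face.
- lever_grip (a point): centre (84 mm above the table) of the lever's red upright grip, a round post 18 mm across and 45 mm tall, rigid on the lever, 78 mm from the axis. The lever turns the collar about the vertical axis with 1.5 to 4 N at the grip. It starts 0.75 to 1.15 rad clockwise (seen from above) of straight opposite the guide hole. The flat lever bar, 8 mm thick, passes just under the post.
- lever_root (a point): point on the lever bar 20 mm from the axis. The bar is springy: 6 N m/rad, some 1 N per mm at the grip. Once the pin has dropped, the collar has a few mm of play at the grip and then the resistance climbs steadily. A push at the grip acts about twofold on the pin: keep it below 10 N, and off while pressing the pin (over 30 N between pin and collar is straining).
- hub: steel hub in the middle of the index head, carrying collar and lever; origin on the axis at table height, x away from the lever. It does not tell where the collar's hole is: that is unknown beforehand and out of sight. The hole comes under the guide with the lever somewhere between 0.3 rad short of and 0.3 rad past straight opposite the guide.
- ball_center (a point): centre of the half-finished maroon ball, 72 mm across, on a dark wooden ring; leave alone
- core_a_center (a point): centre of one black rubber core, 58 mm across, in a steel tray; leave alone
- core_b_center (a point): centre of the other black rubber core in the tray; leave alone
- thimble: thimble-shaped brass seam guide, 34 mm across the foot, 32 mm tall, origin at its underside; leave alone
- anvil: small iron anvil block, 50 x 80 x 50 mm, origin at its underside; leave alone
- wax: yellow wax block 60 x 40 x 25 mm, origin at its underside; leave alone

How it is judged:
On the way:
1. the pin stands in the guide hole, let go, resting on the collar (horizontal distance between pin_center and guide_mouth below 0.006 m and z of pin_center in the frame of guide_mouth between 0.01 and 0.021 m and contact force between the fingers and pin below 0.1 N), for 0.2 s.
At the end, for the whole second after the job is handed in: The pin is pressed through guide, collar and base: its centre within 3 mm of the guide hole's axis and 5.5 to 10.5 mm below the mouth (head flat on the housing), upright within 0.1 rad, at rest, nothing held (horizontal distance between pin_center and guide_mouth below 0.003 m and z of pin_center in the frame of guide_mouth between -0.0105 and -0.0055 m and angle between pin_center's own z axis and vertical below 0.1 rad and linear speed of pin below 0.02 m/s); the robot touches nothing.
It fails at once if pin and collar strained against each other, sideways or by pressing down on the collar (over 30 N) (contact force between pin and hub above 30 N).
It fails at once if ball, cores, thimble guide, anvil or wax moved more than 20 mm (distance of any of ball_center, core_a_center, core_b_center, thimble, anvil, wax from where it was at the start of the episode above 0.02 m).
It also fails if it takes over 70 s, if anything falls off the work surface, if the arm or the gripper's body presses on something with over 40 N, if the wrist force passes 120 N, or if a joint passes its speed limit or range.

## Robot

A 7-joint arm with a two-finger parallel gripper is mounted at the origin on the work surface. World frame = base frame: x ahead of the robot, y to its left, z up, the work surface at z = 0. Lengths are in m, angles in rad, forces in N, time in s.
With the tool pointing down it reaches from about 0.4 to 0.85 m from the base axis. Payload 4.5 kg.
Tool frame: the origin (TCP) lies between the finger pads; the fingertips stand 14 mm ahead of it and the grasp point (between the pads) lies 5 mm behind it; x points along the fingers, z is the direction in which the jaws open and shut, and the axes are right-handed (so a half turn about x gives the same grasp; the last joint's range is limited). The gripper opens to 88 mm and grips with 3 to 60 N. Pads are 18 mm wide; open, the fingers measure 123 mm over their backs; the gripper's body (75 mm by 187 mm) begins 45 mm behind the grasp point.
Start: joints at [-1.111, 0.689, -0.195, 1.565, 0.157, 0.902, -0.215], TCP at [0.258, 0.569, 0.253] pointing down, gripper open.
Joint ranges: [-3.01, 3.01], [-0.46, 2.08], [-1.47, 1.51], [0.13, 2.56], [-1, 4.14], [0.04, 2.09], [-2.66, 2.66]. Speed limits (rad/s): [2.57, 2.57, 3.14, 3.14, 3.14, 3.14, 3.14].

## Interface

Orientations are given as a unit quaternion [x, y, z, w].
In Python, from plant import r, cams gives the robot as it stands.
- The arm moves only by the tool apply_moves, never from a script. Its arguments are lists of equal length, an entry for each row: "travel": the shift along the world's x, y, z in cm, a list of three; "roll": the turn about the world's z in degrees; "gripper": the finger opening in cm, from 0 to 8.81. In form: {"travel": [[x, y, z], ...], "roll": [roll, ...], "gripper": [gripper, ...]}. A call has exactly 8 rows; each row is the pose to reach, as a shift and turn from the pose commanded when the call began; what a row does not reach only later rows make up. A row lasts 1/12 s, in which the tool goes at most 41.7 mm and 7.16 degrees, less where a joint would pass 70% of its speed; a pose out of reach is approached as far as the arm can. A call with a gripper value outside its range is refused whole. The fingers move at their own pace and stop on an object; "newtons" is the grip in N (left out, the last holds). Time passes only in rows, so rows that repeat a pose let the fingers close, or fill a call up. It gives the time, the measured TCP pose, the force and the opening at its end, in the units of the state.
- r.get_state(): the state, without advancing time (a new reading comes with each control period).
- cams.snapshot(name): name is "scene" or "top" or "wrist"; returns a dict with "image" (400x640x3 uint8, red, green, blue), "fx", "fy", "cx", "cy" (pixels), "R" (3x3) and "t" (3): a world point X has camera coordinates R X + t. Camera axes: x right, y down, z forward; pixel columns grow to the right and rows downward; lengths in m; the calibration is good to about 2 mm. A picture is of the moment at which its call begins. There is no depth.
- r.finish_job(): hands the job in, once; it reports no verdict.
The state is a dict: "clock": time; "q": joint angles; "qd": joint speeds; "joint_torque": joint torques, N m; "tool_pos": TCP position; "eef_rot": TCP orientation; "contact_force": force on the tool from outside, world axes, zero at the start; "moment": the same for the moment, N m; "opening": opening from 0.0 (shut) to 1.0 (fully open).
Only numpy, scipy, OpenCV 4.12 (cv2) and the standard library are available. Lean on these libraries where they do the work, as an engineer would, in place of code of your own. Each camera call takes 0.05 s, during which the arm holds its last target. There are 200 camera calls.

## Working session

There is one attempt and no reset: what is moved stays moved. The work goes in short steps, Python scripts to look and compute and a tool call to move; the robot and the scene stay as the last step left them, time stands still between calls to the robot, and variables do not carry over. Pictures are saved under pics/ and viewed, about 8 in all and at most 12, crops included, and the job is handed in when it is done.

Besides the shell and the picture viewer there is one more tool, called after ">>>" as a command line: name --pt "numbers of a row" for each row, then --argument value for the rest. apply_moves: Moves the arm, as the interface text tells. Its arguments: {"type":"object","properties":{"travel":{"type":"array","items":{"type":"array","items":{"type":"number"}}},"roll":{"type":"array","items":{"type":"number"}},"gripper":{"type":"array","items":{"type":"number"}},"newtons":{"type":"number"}},"required":["travel","roll","gripper"]}

```bash
mkdir -p pics; cat > h.py <<'E'
import numpy as np, cv2
from plant import r, cams
def snap(n,f):
    s=cams.snapshot(n); np.savez('pics/'+f+'.npz',**{k:np.array(v) for k,v in s.items()})
    cv2.imwrite('pics/'+f+'.png',s['image'][...,::-1]); return s
def at_z(s,u,v,z):
    R=np.array(s['R']);t=np.array(s['t']); d=R.T@np.array([(u-s['cx'])/s['fx'],(v-s['cy'])/s['fy'],1]); o=-R.T@t
    return o+d*(z-o[2])/d[2]
def proj(s,X):
    c=np.array(s['R'])@np.array(X)+np.array(s['t']); return s['fx']*c[0]/c[2]+s['cx'], s['fy']*c[1]/c[2]+s['cy']
def load(f): return dict(np.load('pics/'+f+'.npz'))
E
python3 - <<'E'
from h import *
for n in('top','scene'):
    s=snap(n,n); print(n,s['fx'],-np.array(s['R']).T@s['t'])
print(r.get_state())
E
```

```text
top 518.2515739945479 [ 0.57218422 -0.0234581   1.18465422]
scene 397.9297321342984 [1.09493914 0.29564749 0.73531891]
{'clock': 0.1, 'q': array([-1.11119787,  0.68993673, -0.19451619,  1.56622002,  0.15728148,
        0.90251588, -0.21510576]), 'qd': array([ 0.00199442, -0.00176999,  0.00109361, -0.00239707, -0.00087728,
       -0.00032932, -0.00118674]), 'joint_torque': array([-3.79674893e-03, -5.28500283e+01, -1.27177656e+00, -1.53838134e+01,
       -5.26034134e-02,  1.94373824e-03,  5.05947651e-05]), 'tool_pos': array([0.2579664 , 0.56867984, 0.2519726 ]), 'eef_rot': array([-0.38343547,  0.59482867,  0.38272399,  0.59386736]), 'contact_force': array([0.69600171, 0.61792037, 0.78262678]), 'moment': array([ 0.00912504, -0.05408231, -0.0254067 ]), 'opening': 1.0006967795725876}
```

View pics/top.png

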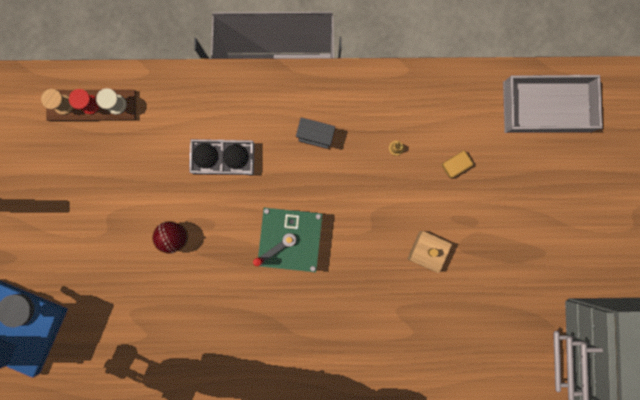

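View pics/scene.png

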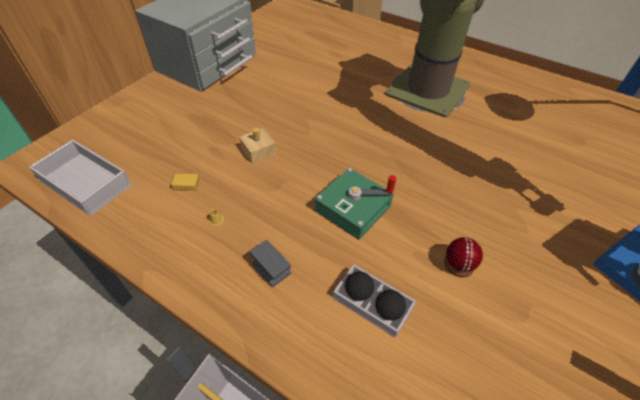

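The top view shows the index head around (291,240), with the guide frame at (292,222), the red grip at (258,262) and the pin at (434,252). The scene view shows the same layout. I'll enlarge crops of the head and pin.

```bash
python3 - <<'E'
from h import *
s=load('top'); im=s['image'][...,::-1]
a=cv2.resize(im[200:280,245:335],None,fx=6,fy=6,interpolation=cv2.INTER_CUBIC)
b=cv2.resize(im[222:282,405:455],None,fx=5,fy=5,interpolation=cv2.INTER_CUBIC)
c=np.zeros((480,790,3),np.uint8); c[:480,:540]=a; c[:300,540:790]=b
cv2.imwrite('pics/crop1.png',c)
for u,v,z in((292,222,.046),(289.5,240,.062),(258,262,.1),(434,252,.074)): print(at_z(s,u,v,z))
print(s['R'])
E
```

```text
[0.58723427 0.03920309 0.046     ]
[0.54822573 0.04396062 0.062     ]
[0.50400018 0.10747166 0.1       ]
[ 0.51990424 -0.26546229  0.074     ]
[[-0.00948575 -0.99992737  0.00743517]
 [-0.9985892   0.00908405 -0.05231711]
 [ 0.05224577 -0.00792095 -0.99860284]]
```

View pics/crop1.png

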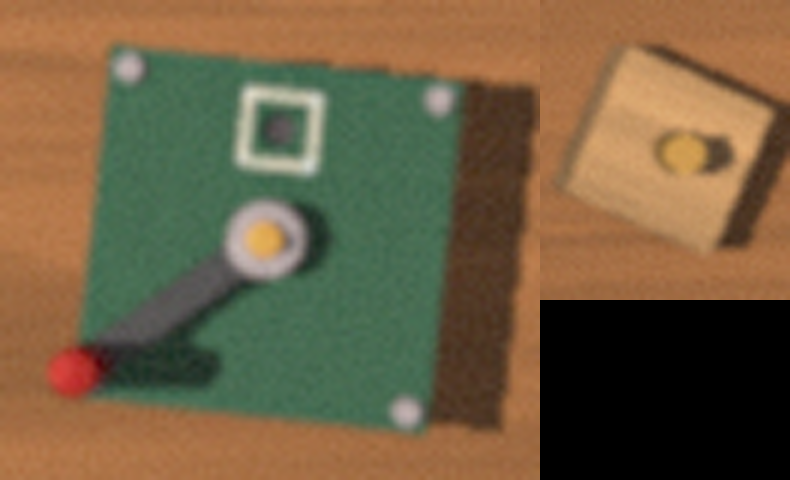

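The guide hole is at about (291.5,221.3) full-image, the hub at (289,239.8), the grip top at (257.3,261.6) and the pin head at (433.8,252.4).

```bash
python3 - <<'E'
from h import *
from scipy.spatial.transform import Rotation as Ro
s=load('top')
g=at_z(s,291.5,221.3,.046);h=at_z(s,289.1,239.8,.062);l=at_z(s,257.3,261.6,.1065);p=at_z(s,433.8,252.4,.074)
for n,x in zip(('guide','hub','grip','pin'),(g,h,l,p)): print(n,x.round(4))
print(np.linalg.norm((g-h)[:2]),np.linalg.norm((l-h)[:2]))
a=lambda v:np.degrees(np.arctan2(v[1],v[0]))
print(a(g-h),a(l-h))
# plate corners
print([at_z(s,245+x/6,200+y/6,.046).round(4) for x,y in((112,46),(463,83),(430,432),(82,393))])
print(Ro.from_quat(r.get_state()['eef_rot']).as_matrix().round(3))
print((p-r.get_state()['tool_pos'])*100)
E
```

```text
guide [0.5888 0.0403 0.046 ]
hub [0.5487 0.0448 0.062 ]
grip [0.5052 0.1081 0.1065]
pin [ 0.5191 -0.265   0.074 ]
0.04036994631906697 0.0767676930357651
-6.444463777284873 124.44245455004167
[array([0.6193, 0.1012, 0.046 ]), array([ 0.6045, -0.0272,  0.046 ]), array([ 0.4776, -0.014 ,  0.046 ]), array([0.493 , 0.1126, 0.046 ])]
[[-0.001 -0.911  0.413]
 [-0.002  0.413  0.911]
 [-1.    -0.    -0.002]]
[ 26.10899884 -83.36962622 -17.79725995]
```

>>> apply_moves --pt "2 -3.6 0" --pt "4 -7.2 0" --pt "6 -10.8 0" --pt "8 -14.4 0" --pt "10 -18 0" --pt "12 -21.6 0" --pt "14 -25.2 0" --pt "16 -28.8 0" --roll '[0,0,0,0,0,0,0,0]' --gripper '[5,5,5,5,5,5,5,5]' --newtons 15

```text
clock: 0.77
tool_pos: [0.4186, 0.2792, 0.2526]
eef_rot: [-0.383, 0.594, 0.383, 0.594]
contact_force: [1.4, -0.2, -0.1]
opening: 0.567
```

>>> apply_moves --pt "2 -3.6 0" --pt "4 -7.2 0" --pt "6 -10.8 0" --pt "8 -14.4 0" --pt "10 -18 0" --pt "12 -21.6 0" --pt "14 -24 0" --pt "14 -24 0" --roll '[0,0,0,0,0,0,0,0]' --gripper '[5,5,5,5,5,5,5,5]'

```text
clock: 1.43
tool_pos: [0.5616, 0.0328, 0.2522]
eef_rot: [-0.381, 0.597, 0.378, 0.596]
contact_force: [-0.1, -0.8, 0.0]
opening: 0.565
```

```bash
python3 - <<'E'
from h import *
s=snap('wrist','w1'); print(r.get_state()['tool_pos'],s['fx'],-np.array(s['R']).T@s['t'])
for X in((.5888,.0403,.046),(.5487,.0448,.062),(.5052,.1081,.1065),(.5191,-.265,.074)):print(proj(s,X))
E
```

```text
[0.55958237 0.03690846 0.25210582] 337.0543269912803 [0.49651132 0.06462206 0.38366823]
(np.float64(334.1954758229893), np.float64(193.09493159792555))
(np.float64(322.11559781503666), np.float64(159.2518258434634))
(np.float64(373.09331877675453), np.float64(84.77696372650206))
(np.float64(33.75564847708324), np.float64(262.9993341336608))
```

View pics/w1.png

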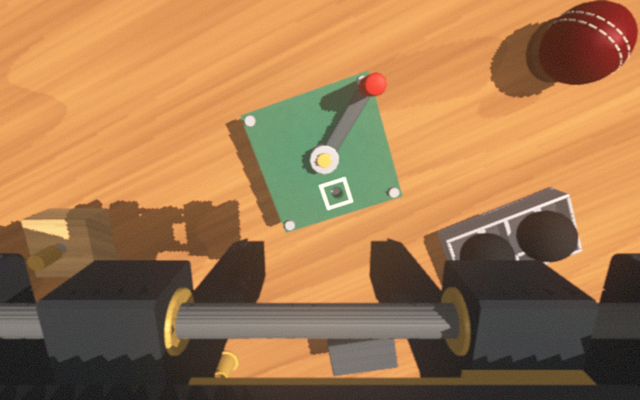

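The wrist view has the guide hole at (336,192), the hub at (324.5,159) and the grip at (375,84). That is within 2 px (about 2 mm) of the prediction from the top camera. Going to the pin now.

>>> apply_moves --pt "-0.5 -4 0" --pt "-1 -8 0" --pt "-1.5 -12 0" --pt "-2 -16 0" --pt "-2.5 -20 0" --pt "-3 -24 0" --pt "-3.5 -28 -1" --pt "-3.9 -30.6 -4" --roll '[0,0,0,0,0,0,0,0]' --gripper '[5,5,5,5,5,5,5,5]'

```text
clock: 2.15
tool_pos: [0.5208, -0.2688, 0.2157]
eef_rot: [-0.385, 0.593, 0.38, 0.596]
contact_force: [1.4, -0.8, 0.1]
opening: 0.568
```

>>> apply_moves --pt "0 0 -3" --pt "0 0 -6" --pt "0 0 -9" --pt "0 0 -10" --pt "0 0 -10" --pt "0 0 -10" --pt "0 0 -10" --pt "0 0 -10" --roll '[0,0,0,0,0,0,0,0]' --gripper '[5,5,5,5,5,5,5,5]'

```text
clock: 2.82
tool_pos: [0.5204, -0.2649, 0.1146]
eef_rot: [-0.384, 0.594, 0.382, 0.595]
contact_force: [0.2, 0.3, -0.1]
opening: 0.567
```

```bash
python3 - <<'E'
from h import *
s=snap('wrist','w2'); st=r.get_state(); print(st['tool_pos'],st['eef_rot'])
for X in((.5191,-.265,.074),st['tool_pos']):print(proj(s,X))
E
```

```text
[ 0.52022551 -0.26498194  0.11447778] [-0.38398757  0.5936768   0.38223777  0.59497537]
(np.float64(314.0028526458253), np.float64(234.18803922996017))
(np.float64(314.4216289337406), np.float64(272.07084785853453))
```

View pics/w2.png

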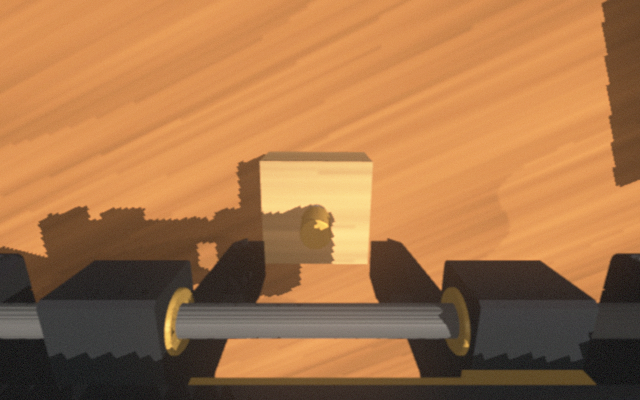

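The pin head top is at about (316,234), against a prediction of (314,234), and it lies midway between the fingers. Descending and gripping.

>>> apply_moves --pt "-0.1 0 -2" --pt "-0.1 0 -4" --pt "-0.1 0 -5.5" --pt "-0.1 0 -5.5" --pt "-0.1 0 -5.5" --pt "-0.1 0 -5.5" --pt "-0.1 0 -5.5" --pt "-0.1 0 -5.5" --roll '[0,0,0,0,0,0,0,0]' --gripper '[5,5,5,5,1,1,1,1]' --newtons 12

```text
clock: 3.53
tool_pos: [0.5189, -0.2651, 0.0589]
eef_rot: [-0.384, 0.594, 0.382, 0.595]
contact_force: [-0.4, -0.7, -0.1]
opening: 0.287
```

>>> apply_moves --pt "0 0 0" --pt "0 0 0" --pt "0 0 0" --pt "0 0 2" --pt "0 0 4" --pt "0 0 6" --pt "0 0 8" --pt "0 0 8" --roll '[0,0,0,0,0,0,0,0]' --gripper '[1,1,1,1,1,1,1,1]'

```text
clock: 4.2
tool_pos: [0.52, -0.2656, 0.141]
eef_rot: [-0.385, 0.593, 0.381, 0.596]
contact_force: [0.2, 0.0, -0.8]
opening: 0.197
```

>>> apply_moves --pt "0.9 4 0" --pt "1.8 8 0" --pt "2.7 12 0" --pt "3.6 16 0" --pt "4.5 20 0" --pt "5.4 24 0" --pt "6.3 28 0" --pt "6.9 30.5 0" --roll '[0,0,0,0,0,0,0,0]' --gripper '[1,1,1,1,1,1,1,1]'

```text
clock: 4.87
tool_pos: [0.5871, 0.0464, 0.137]
eef_rot: [-0.384, 0.593, 0.386, 0.594]
contact_force: [-0.4, 0.0, -1.2]
opening: 0.198
```

>>> apply_moves --pt "0 0 -1" --pt "0 0 -2" --pt "0 0 -2.5" --pt "0 0 -2.5" --pt "0 0 -2.5" --pt "0 0 -2.5" --pt "0 0 -2.5" --pt "0 0 -2.5" --roll '[0,0,0,0,0,0,0,0]' --gripper '[1,1,1,1,1,1,1,1]'

```text
clock: 5.53
tool_pos: [0.5874, 0.0396, 0.1132]
eef_rot: [-0.383, 0.594, 0.383, 0.595]
contact_force: [0.2, -0.1, -0.3]
opening: 0.198
```

```bash
python3 - <<'E'
from h import *
s=snap('wrist','w3'); c=snap('scene','s3'); st=r.get_state(); T=st['tool_pos']; print(T)
w1=load('w1'); print('w1 guide',at_z(w1,336,192,.046),'hub',at_z(w1,324.5,159,.062))
sc=load('scene'); 
for q in (s,c): print([np.round(proj(q,X)) for X in((.5888,.0403,.046),T-[0,0,.053],T-[0,0,.011])])
a=cv2.resize(s['image'][130:290,220:420,::-1],None,fx=3.9,fy=3.75,interpolation=cv2.INTER_CUBIC)
u,v=map(int,proj(c,T-[0,0,.05])); print(u,v)
cv2.imwrite('pics/w3c.png',a)
b=cv2.resize(c['image'][v-50:v+50,u-65:u+65,::-1],None,fx=6,fy=6,interpolation=cv2.INTER_CUBIC); cv2.imwrite('pics/s3c.png',b)
E
```

```text
[0.58732787 0.03996201 0.1130798 ]
w1 guide [0.58851681 0.04248249 0.046     ] hub [0.54944932 0.04697993 0.062     ]
[array([317., 221.]), array([316., 228.]), array([316., 260.])]
[array([343., 206.]), array([344., 201.]), array([345., 189.])]
344 200
```

View pics/s3c.png

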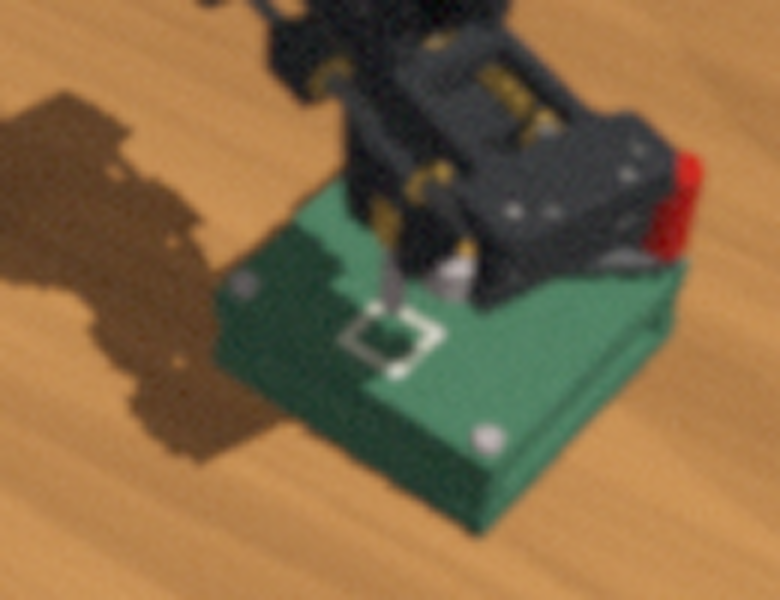

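View pics/w3c.png

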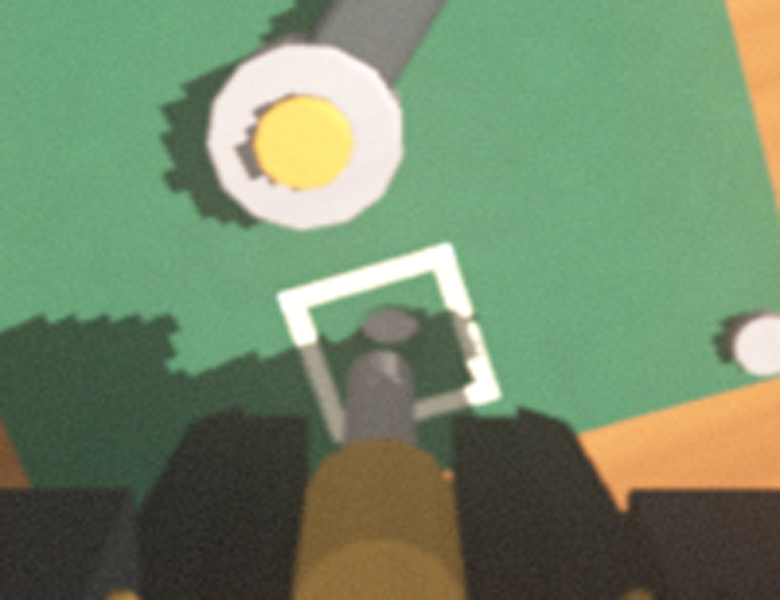

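w3c shows the hole centre at about (390,343) crop and the pin foot at about (380,368), vertical and firmly held. s3c agrees that the pin is over the white frame. I'll work out the relative offset.

```bash
python3 - <<'E'
from h import *
s=load('w3'); px=lambda x,y:(220+(x+.5)/3.9-.5,130+(y+.5)/3.75-.5)
h=at_z(s,*px(390,343),.046); h2=at_z(s,*px(389.5,346),.046); p=at_z(s,*px(380,368),.060)
print(h,h2,p,(h-p)*100,(h2-p)*100)
E
```

```text
[0.58922945 0.04171784 0.046     ] [0.58968204 0.04142482 0.046     ] [0.58767341 0.0406386  0.06      ] [ 0.15560464  0.10792454 -1.4       ] [ 0.20086301  0.07862175 -1.4       ]
```

>>> apply_moves --pt "0.15 0.1 0" --pt "0.15 0.1 -0.4" --pt "0.15 0.1 -0.8" --pt "0.15 0.1 -1.2" --pt "0.15 0.1 -1.6" --pt "0.15 0.1 -2" --pt "0.15 0.1 -2" --pt "0.15 0.1 -2" --roll '[0,0,0,0,0,0,0,0]' --gripper '[1,1,1,1,1,1,1,1]'

```text
clock: 6.3
tool_pos: [0.5884, 0.0412, 0.0923]
eef_rot: [-0.383, 0.595, 0.383, 0.594]
contact_force: [-0.1, 0.3, -1.1]
opening: 0.195
```

>>> apply_moves --pt "0 0 -0.4" --pt "0 0 -0.8" --pt "0 0 -1" --pt "0 0 -1" --pt "0 0 -1" --pt "0 0 -1" --pt "0 0 -1" --pt "0 0 -1" --roll '[0,0,0,0,0,0,0,0]' --gripper '[1,1,1,1,1,5,5,5]'

```text
clock: 6.97
tool_pos: [0.5889, 0.0413, 0.083]
eef_rot: [-0.383, 0.594, 0.383, 0.595]
contact_force: [-0.1, 0.3, -0.3]
opening: 0.4
```

>>> apply_moves --pt "0 0 0" --pt "0 0 2" --pt "0 0 5" --pt "0 0 8" --pt "0 0 11" --pt "0 0 11" --pt "0 0 11" --pt "0 0 11" --roll '[0,0,0,0,0,0,0,0]' --gripper '[5,5,5,5,5,5,5,5]'

```text
clock: 7.63
tool_pos: [0.5881, 0.041, 0.1923]
eef_rot: [-0.383, 0.595, 0.383, 0.594]
contact_force: [0.1, 0.1, -0.2]
opening: 0.568
```

```bash
python3 - <<'E'
from h import *
s=snap('wrist','w4');c=snap('scene','s4');print(r.get_state()['tool_pos'],r.get_state()['opening'])
G=np.array([.5888,.041,0])
for q in(s,c): print([np.round(proj(q,G+[0,0,z])) for z in(.046,.07,.096)])
b=cv2.resize(c['image'][165:235,290:420,::-1],None,fx=5,fy=5,interpolation=cv2.INTER_CUBIC)
a=cv2.resize(s['image'][100:250,240:500,::-1],(650,240))
cv2.imwrite('pics/c4.png',np.vstack([b,a])); 
E
```

```text
[0.58762243 0.04102138 0.19135263] 0.5638864542827177
[array([316., 189.]), array([316., 197.]), array([316., 207.])]
[array([344., 206.]), array([344., 199.]), array([345., 191.])]
```

View pics/c4.png

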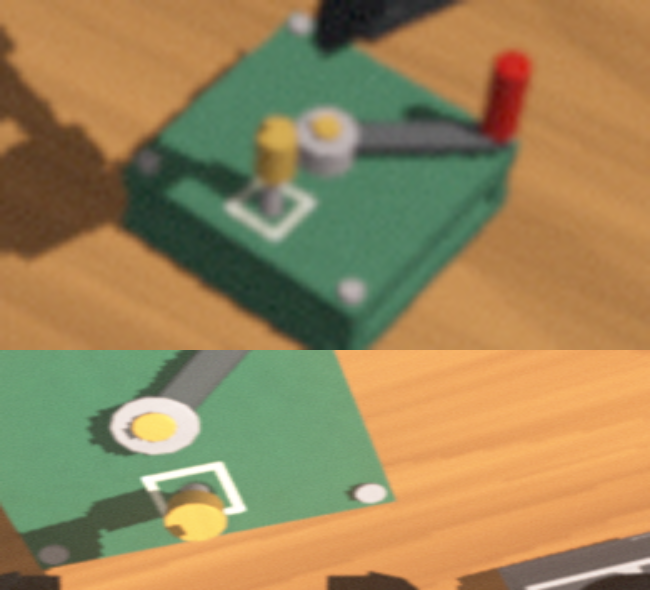

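c4 shows the pin upright in the guide, free, with its head above the housing. Next I'll straddle the lever post with the jaws slightly open.

>>> apply_moves --pt "-2.8 2.3 0" --pt "-5.6 4.6 0" --pt "-8.4 6.8 0" --pt "-8.4 6.8 0" --pt "-8.4 6.8 -2" --pt "-8.4 6.8 -4" --pt "-8.4 6.8 -5.5" --pt "-8.4 6.8 -5.5" --roll '[0,0,0,0,0,0,0,0]' --gripper '[3.2,3.2,3.2,3.2,3.2,3.2,3.2,3.2]'

```text
clock: 8.4
tool_pos: [0.5024, 0.1086, 0.1344]
eef_rot: [-0.383, 0.597, 0.384, 0.592]
contact_force: [0.4, 0.4, 0.0]
opening: 0.363
```

```bash
python3 - <<'E'
from h import *
s=snap('wrist','w5');st=r.get_state();print(st['tool_pos'],st['opening'],st['contact_force'])
print(proj(s,(.5048,.1098,.1065)),proj(s,st['tool_pos']-[0,0,.014]))
m=s['image'].astype(int); k=(m[...,0]>110)&(m[...,1]<60)&(m[...,2]<60); k[:,:260]=0;k[:100]=0;k[:,400:]=0
v,u=np.nonzero(k); print(u.mean(),v.mean(),u.min(),u.max(),v.min(),v.max(),len(u))
a=cv2.resize(s['image'][150:310,220:420,::-1],None,fx=3.5,fy=3.5,interpolation=cv2.INTER_CUBIC);cv2.imwrite('pics/w5c.png',a)
E
```

```text
[0.50319507 0.10879281 0.13584247] 0.362104795634107 [-0.18644511 -0.34024042  0.30281174]
(np.float64(319.41265116872694), np.float64(249.2419868742258)) (np.float64(316.16566244934455), np.float64(260.8256275039665))
320.38831886345696 236.66298342541435 305 336 210 262 1267
```

View pics/w5c.png

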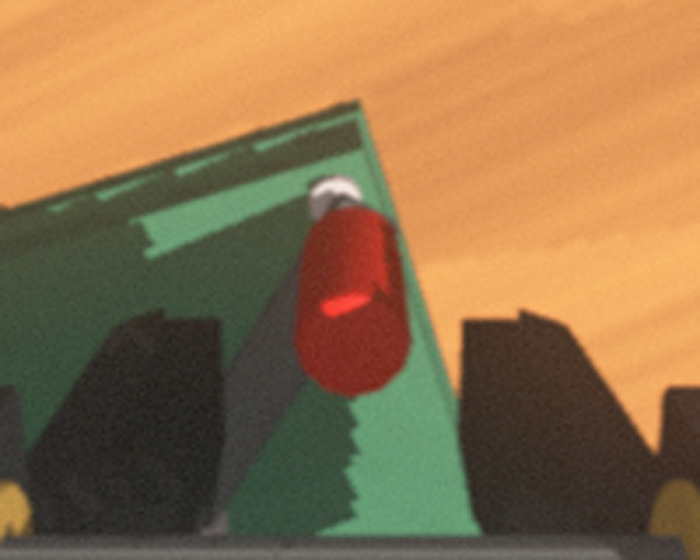

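The post top is at crop (353,340) and the jaws' middle is at about 341, so the post is inside the jaws with room on both sides. Shifting 1.8 mm and descending around it.

>>> apply_moves --pt "0.1 0.15 0" --pt "0.1 0.15 -1" --pt "0.1 0.15 -2" --pt "0.1 0.15 -3" --pt "0.1 0.15 -4" --pt "0.1 0.15 -4.7" --pt "0.1 0.15 -4.7" --pt "0.1 0.15 -4.7" --roll '[0,0,0,0,0,0,0,0]' --gripper '[3.2,3.2,3.2,3.2,3.2,3.2,3.2,3.2]'

```text
clock: 9.12
tool_pos: [0.5053, 0.1106, 0.0902]
eef_rot: [-0.383, 0.595, 0.383, 0.594]
contact_force: [0.5, 0.4, 0.5]
opening: 0.363
```

>>> apply_moves --pt "-0.18 -0.36 0" --pt "-0.36 -0.73 0" --pt "-0.54 -0.87 0" --pt "-0.71 -1 0" --pt "-0.88 -1.13 0" --pt "-1.06 -1.27 0" --pt "-1.35 -1.55 0" --pt "-1.64 -1.84 0" --roll '[0,0,0,0,0,0,0,0]' --gripper '[3.2,3.2,3.2,3.2,3.2,3.2,3.2,3.2]'

```text
clock: 9.78
tool_pos: [0.4889, 0.0929, 0.0909]
eef_rot: [-0.383, 0.594, 0.384, 0.594]
contact_force: [-0.1, 2.6, 1.1]
opening: 0.364
```

>>> apply_moves --pt "-0.15 -0.17 0" --pt "-0.3 -0.34 0" --pt "-0.44 -0.51 0" --pt "-0.57 -0.68 0" --pt "-0.69 -0.87 0" --pt "-0.81 -1.05 0" --pt "-0.93 -1.24 0" --pt "-1.05 -1.42 0" --roll '[0,0,0,0,0,0,0,0]' --gripper '[3.2,3.2,3.2,3.2,3.2,3.2,3.2,3.2]'

```text
clock: 10.45
tool_pos: [0.4786, 0.0778, 0.0907]
eef_rot: [-0.383, 0.594, 0.383, 0.594]
contact_force: [-0.4, 2.4, -0.0]
opening: 0.364
```

```bash
cat > chk.py <<'E'
from h import *
import sys
# estimate lever angle and pin-top height in scene view
c=snap('scene','k'); st=r.get_state(); f=st['contact_force']; print(st['clock'],st['tool_pos'].round(4),'F',f.round(1))
m=c['image'].astype(int)
R=(m[...,0]>100)&(m[...,1]<60)&(m[...,2]<60); R[:,:300]=0;R[:,420:]=0;R[240:]=0
v,u=np.nonzero(R); print('red',len(u), u.mean() if len(u) else 0, v.mean() if len(u) else 0, 'bottom', v.max() if len(u) else 0)
Y=(m[...,0]>120)&(m[...,0]-m[...,2]>60)&(m[...,1]>80); Y[:,:338]=0;Y[:,353:]=0;Y[:180]=0;Y[215:]=0
v,u=np.nonzero(Y); print('brass',len(u),v.min() if len(v) else 0,v.max() if len(v) else 0, v.mean() if len(v) else 0)
for z in (.096,.089): print(z,proj(c,(.5888,.041,z)),proj(c,(.5888,.041,z-.026)))
cv2.imwrite('pics/kc.png',cv2.resize(c['image'][160:230,290:420,::-1],None,fx=5,fy=5,interpolation=cv2.INTER_CUBIC))
np.save('pics/k_%d.npy'%(st['clock']*100),c['image'][160:230,290:420])
E
python3 chk.py; python3 - <<'E'
from h import *
a=load('s4')['image'][160:230,290:420].astype(int); b=load('k')['image'][160:230,290:420].astype(int)
print(abs(a-b).mean(2)[20:45,45:65].mean())
for n,x in(('s4',a),('k',b)): print(n,x[20:58,55].tolist()[::2])
E
```

```text
10.5 [0.4782 0.0772 0.0907] F [-1.   1.7 -0.7]
red 12 382.6666666666667 172.16666666666666 bottom 179
brass 86 188 201 194.11627906976744
0.096 (np.float64(345.1281495409334), np.float64(191.11253310383591)) (np.float64(344.38268583381324), np.float64(198.95048034705178))
0.089 (np.float64(344.9240620941923), np.float64(193.25834734707877)) (np.float64(344.1877317759772), np.float64(201.00026440169415))
5.66
s4 [[79, 129, 99], [76, 126, 97], [80, 129, 98], [83, 130, 98], [157, 147, 94], [209, 170, 84], [211, 172, 85], [194, 156, 76], [152, 118, 58], [154, 123, 61], [156, 123, 60], [146, 132, 114], [143, 138, 134], [139, 134, 131], [111, 133, 114], [170, 179, 160], [172, 185, 171], [84, 133, 104], [80, 127, 100]]
k [[79, 128, 98], [78, 127, 98], [79, 130, 98], [80, 129, 99], [157, 148, 92], [206, 167, 77], [207, 169, 83], [185, 146, 73], [150, 117, 56], [153, 117, 51], [157, 124, 66], [144, 132, 116], [141, 135, 131], [141, 135, 131], [110, 129, 112], [168, 178, 160], [173, 186, 171], [79, 128, 98], [80, 125, 97]]
```

Baseline: the pin's brass mean row is 194.1, so a drop should shift it by about +2 px. Advancing 4° per call.

>>> apply_moves --pt "-0.03 -0.06 0" --pt "-0.07 -0.12 0" --pt "-0.1 -0.18 0" --pt "-0.13 -0.24 0" --pt "-0.16 -0.3 0" --pt "-0.2 -0.36 0" --pt "-0.23 -0.42 0" --pt "-0.26 -0.48 0" --roll '[0,0,0,0,0,0,0,0]' --gripper '[3.2,3.2,3.2,3.2,3.2,3.2,3.2,3.2]'

```text
clock: 11.17
tool_pos: [0.4761, 0.0733, 0.0908]
eef_rot: [-0.383, 0.594, 0.383, 0.594]
contact_force: [-1.1, 1.8, 0.5]
opening: 0.368
```

```bash
python3 chk.py | head -3
```

```text
11.2167 [0.476  0.0731 0.0907] F [-0.2  2.9  0.5]
red 14 381.2857142857143 170.57142857142858 bottom 177
brass 82 188 201 194.1829268292683
```

>>> apply_moves --pt "-0.03 -0.06 0" --pt "-0.05 -0.12 0" --pt "-0.08 -0.18 0" --pt "-0.11 -0.24 0" --pt "-0.14 -0.3 0" --pt "-0.17 -0.37 0" --pt "-0.19 -0.43 0" --pt "-0.22 -0.5 0" --roll '[0,0,0,0,0,0,0,0]' --gripper '[3.2,3.2,3.2,3.2,3.2,3.2,3.2,3.2]'

```text
clock: 11.88
tool_pos: [0.474, 0.0682, 0.0907]
eef_rot: [-0.383, 0.594, 0.383, 0.594]
contact_force: [-0.3, 1.7, 0.8]
opening: 0.363
```

```bash
python3 chk.py | head -3
```

```text
11.9333 [0.4739 0.068  0.0908] F [-1.1  3.1 -0.2]
red 14 379.7142857142857 169.78571428571428 bottom 176
brass 84 188 201 194.14285714285714
```

>>> apply_moves --pt "-0.02 -0.06 0" --pt "-0.05 -0.13 0" --pt "-0.07 -0.19 0" --pt "-0.1 -0.26 0" --pt "-0.12 -0.32 0" --pt "-0.14 -0.38 0" --pt "-0.17 -0.45 0" --pt "-0.19 -0.51 0" --roll '[0,0,0,0,0,0,0,0]' --gripper '[3.2,3.2,3.2,3.2,3.2,3.2,3.2,3.2]'

```text
clock: 12.6
tool_pos: [0.472, 0.063, 0.0907]
eef_rot: [-0.383, 0.594, 0.383, 0.594]
contact_force: [0.4, 2.1, -0.7]
opening: 0.36
```

```bash
python3 chk.py | head -3
```

```text
12.65 [0.4719 0.0629 0.0907] F [-0.2  1.1  0.4]
red 15 378.06666666666666 168.0 bottom 175
brass 84 188 200 193.45238095238096
```

>>> apply_moves --pt "-0.02 -0.06 0" --pt "-0.04 -0.13 0" --pt "-0.06 -0.2 0" --pt "-0.08 -0.26 0" --pt "-0.09 -0.32 0" --pt "-0.11 -0.39 0" --pt "-0.13 -0.45 0" --pt "-0.15 -0.52 0" --roll '[0,0,0,0,0,0,0,0]' --gripper '[3.2,3.2,3.2,3.2,3.2,3.2,3.2,3.2]'

```text
clock: 13.32
tool_pos: [0.4705, 0.058, 0.0908]
eef_rot: [-0.383, 0.594, 0.383, 0.594]
contact_force: [-0.5, 2.2, -0.1]
opening: 0.359
```

```bash
python3 chk.py | head -3
```

```text
13.3667 [0.4704 0.0577 0.0907] F [-0.3  1.4 -0.2]
red 13 376.3076923076923 166.76923076923077 bottom 174
brass 85 188 200 193.52941176470588
```

>>> apply_moves --pt "-0.01 -0.07 0" --pt "-0.03 -0.13 0" --pt "-0.04 -0.2 0" --pt "-0.06 -0.27 0" --pt "-0.07 -0.34 0" --pt "-0.08 -0.4 0" --pt "-0.1 -0.47 0" --pt "-0.11 -0.54 0" --roll '[0,0,0,0,0,0,0,0]' --gripper '[3.2,3.2,3.2,3.2,3.2,3.2,3.2,3.2]'

```text
clock: 14.03
tool_pos: [0.4694, 0.0526, 0.0907]
eef_rot: [-0.383, 0.594, 0.383, 0.594]
contact_force: [-0.3, 2.5, 0.3]
opening: 0.363
```

```bash
python3 chk.py | head -3
```

```text
14.0833 [0.4694 0.0524 0.0907] F [-0.6  1.1 -0.3]
red 12 374.4166666666667 166.5 bottom 172
brass 89 189 203 195.68539325842696
```

```bash
python3 - <<'E'
from h import *
import glob
for f in sorted(glob.glob('pics/k_*.npy')): 
    p=np.load(f)[22:48,52:58].astype(float); g=p.mean(1); print(f, g[...,0].round().astype(int).tolist())
E
```

```text
pics/k_1050.npy [79, 80, 79, 79, 81, 97, 143, 187, 203, 205, 203, 193, 168, 145, 141, 142, 143, 144, 147, 146, 137, 128, 120, 113, 115, 116]
pics/k_1121.npy [79, 79, 80, 79, 79, 96, 142, 187, 202, 206, 203, 192, 169, 146, 139, 141, 142, 145, 146, 148, 137, 129, 119, 113, 114, 115]
pics/k_1193.npy [80, 80, 78, 78, 83, 100, 149, 192, 203, 206, 202, 192, 167, 145, 140, 141, 143, 146, 149, 150, 139, 128, 119, 114, 113, 116]
pics/k_1265.npy [80, 78, 81, 80, 92, 133, 177, 194, 198, 198, 191, 173, 158, 156, 156, 156, 156, 153, 143, 143, 148, 139, 123, 116, 115, 118]
pics/k_1336.npy [79, 81, 79, 79, 88, 128, 172, 192, 196, 196, 192, 179, 161, 154, 154, 155, 155, 154, 149, 148, 149, 139, 124, 116, 116, 118]
pics/k_1408.npy [78, 78, 79, 79, 79, 80, 83, 104, 146, 181, 194, 196, 194, 183, 162, 154, 154, 154, 155, 155, 157, 147, 122, 112, 113, 116]
```

View pics/kc.png

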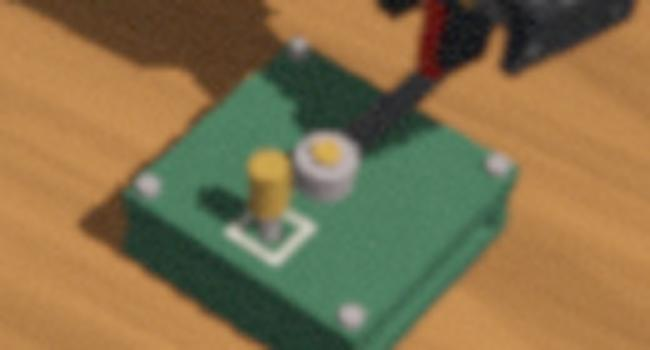

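The view shows the pin's head about 2.3 px lower than before, which matches the 7 mm drop, and the side force is still only 1–2 N. Backing off the lever, rising, closing the jaws and going above the pin.

>>> apply_moves --pt "0.15 0.32 0" --pt "0.29 0.64 0" --pt "0.29 0.64 0" --pt "0.29 0.64 1.5" --pt "0.29 0.64 3" --pt "0.29 0.64 5" --pt "0.29 0.64 7" --pt "0.29 0.64 7" --roll '[0,0,0,0,0,0,0,0]' --gripper '[3.2,3.2,3.2,3.2,3.2,3.2,3.2,2]'

```text
clock: 14.75
tool_pos: [0.474, 0.0591, 0.1635]
eef_rot: [-0.384, 0.593, 0.382, 0.596]
contact_force: [0.2, 0.2, -0.7]
opening: 0.308
```

>>> apply_moves --pt "2.4 -0.4 0" --pt "4.8 -0.7 0" --pt "7.2 -1.1 0" --pt "9.6 -1.5 0" --pt "11.7 -1.8 0" --pt "11.7 -1.8 -2" --pt "11.7 -1.8 -3.5" --pt "11.7 -1.8 -3.5" --roll '[0,0,0,0,0,0,0,0]' --gripper '[0,0,0,0,0,0,0,0]'

```text
clock: 15.42
tool_pos: [0.5872, 0.0404, 0.1223]
eef_rot: [-0.382, 0.596, 0.384, 0.592]
contact_force: [-0.6, -0.2, 0.3]
opening: 0.005
```

```bash
python3 chk.py|head -3; python3 - <<'E'
from h import *
s=snap('wrist','w6'); st=r.get_state(); print(st['tool_pos'],st['opening'])
cv2.imwrite('pics/w6c.png',cv2.resize(s['image'][130:300,220:420,::-1],None,fx=3.5,fy=3.5,interpolation=cv2.INTER_CUBIC))
E
```

```text
15.4667 [0.5878 0.0406 0.1237] F [-0.5  0.3 -0.2]
red 34 378.70588235294116 161.64705882352942 bottom 165
brass 2 189 190 189.5
[0.58857075 0.04091442 0.12489903] 0.0021474557954205896
```

View pics/w6c.png

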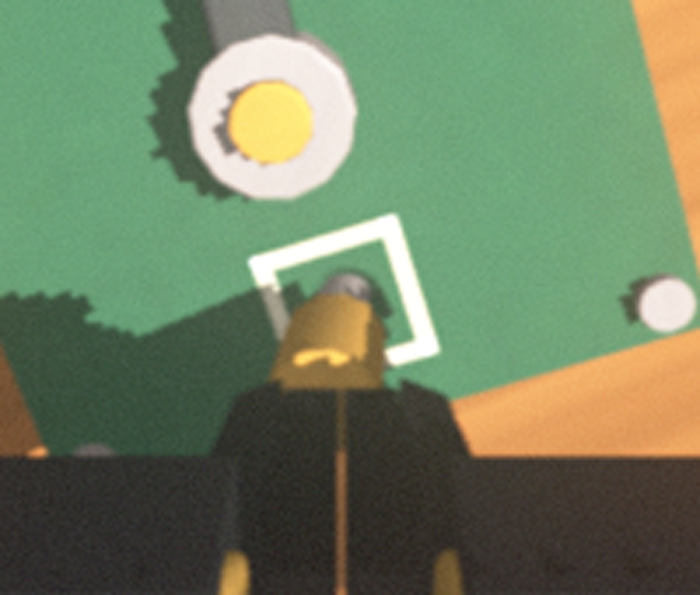

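The head sits under the closed fingertips, within about 2 mm. Pressing down in steps.

>>> apply_moves --pt "0 0 -0.7" --pt "0 0 -1.4" --pt "0 0 -2" --pt "0 0 -2.2" --pt "0 0 -2.4" --pt "0 0 -2.6" --pt "0 0 -2.8" --pt "0 0 -2.8" --roll '[0,0,0,0,0,0,0,0]' --gripper '[0,0,0,0,0,0,0,0]'

```text
clock: 16.18
tool_pos: [0.5895, 0.0415, 0.0978]
eef_rot: [-0.383, 0.594, 0.383, 0.595]
contact_force: [0.4, 0.7, 2.2]
opening: 0.007
```

>>> apply_moves --pt "0 0 -0.15" --pt "0 0 -0.3" --pt "0 0 -0.45" --pt "0 0 -0.6" --pt "0 0 -0.75" --pt "0 0 -0.9" --pt "0 0 -1" --pt "0 0 -1" --roll '[0,0,0,0,0,0,0,0]' --gripper '[0,0,0,0,0,0,0,0]'

```text
clock: 16.85
tool_pos: [0.5895, 0.0424, 0.0878]
eef_rot: [-0.383, 0.594, 0.384, 0.595]
contact_force: [-0.4, 2.7, 3.7]
opening: 0.005
```

>>> apply_moves --pt "0 0 -0.05" --pt "0 0 -0.1" --pt "0 0 -0.15" --pt "0 0 -0.2" --pt "0 0 -0.25" --pt "0 0 -0.25" --pt "0 0 -0.25" --pt "0 0 -0.25" --roll '[0,0,0,0,0,0,0,0]' --gripper '[0,0,0,0,0,0,0,0]'

```text
clock: 17.52
tool_pos: [0.5898, 0.0427, 0.0867]
eef_rot: [-0.383, 0.593, 0.384, 0.595]
contact_force: [-2.1, 3.5, 14.4]
opening: -0.001
```

The force rose to 14 N with the fingertips at 72.7 mm; home is 72 mm, so the head is seated. Retreating to check.

>>> apply_moves --pt "0 0 1" --pt "0 0 3" --pt "0 0 6" --pt "0 0 10" --pt "-3 3 13" --pt "-6 6 14" --pt "-9 9 14" --pt "-12 12 14" --roll '[0,0,0,0,0,0,0,0]' --gripper '[0,0,0,0,0,0,0,0]'

```text
clock: 18.18
tool_pos: [0.4778, 0.1519, 0.2262]
eef_rot: [-0.383, 0.594, 0.382, 0.596]
contact_force: [0.3, 0.6, -0.1]
opening: 0.003
```

```bash
python3 chk.py|head -3; python3 - <<'E'
from h import *
c=load('k'); t=snap('top','t7')
for z in(.046,.072): print(proj(c,(.5888,.041,z)),proj(t,(.5888,.041,z)))
a=cv2.resize(c['image'][160:230,290:400,::-1],None,fx=7,fy=7,interpolation=cv2.INTER_CUBIC)
cv2.imwrite('pics/f7.png',a); print(r.get_state()['tool_pos'])
E
```

```text
18.2333 [0.4702 0.1599 0.2258] F [-5.5  3.2  0.1]
red 39 378.1794871794872 164.76923076923077 bottom 174
brass 86 189 208 200.51162790697674
(np.float64(343.7239896272045), np.float64(205.8761375821309)) (np.float64(291.17648300437486), np.float64(221.29381720380354))
(np.float64(344.4388254650642), np.float64(198.36021758335716)) (np.float64(290.48881056467894), np.float64(221.12324621478513))
[0.47315256 0.15721205 0.22556303]
```

View pics/f7.png

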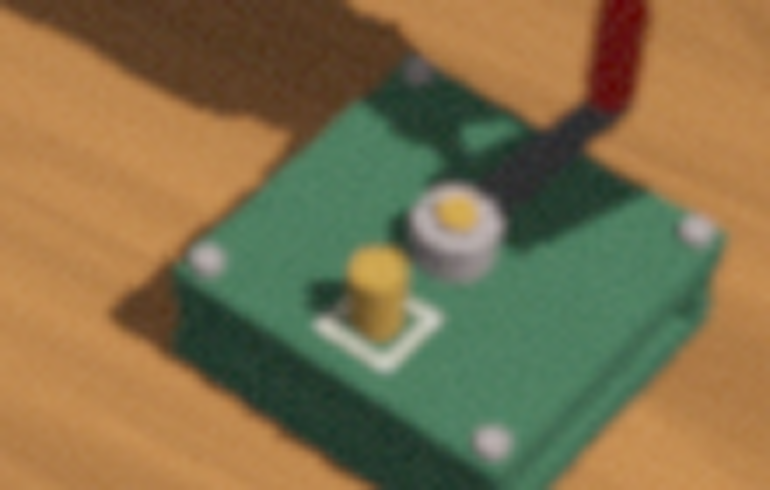

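The head lies flat on the housing: its top centre is at row 198.6, and 198.4 is predicted for home. It stands upright inside the white frame. Handing in.

>>> apply_moves --pt "0 0 0" --pt "0 0 0" --pt "0 0 0" --pt "0 0 0" --pt "0 0 0" --pt "0 0 0" --pt "0 0 0" --pt "0 0 0" --roll '[0,0,0,0,0,0,0,0]' --gripper '[0,0,0,0,0,0,0,0]'

```text
clock: 18.95
tool_pos: [0.4784, 0.1518, 0.225]
eef_rot: [-0.383, 0.594, 0.383, 0.594]
contact_force: [0.1, 0.5, 0.4]
opening: 0.002
```

```bash
python3 -c "
from plant import r
print(r.get_state()['contact_force']); print(r.finish_job())"
```

```text
[0.10412963 0.52434366 0.38314881]
the job is handed in; nothing more can be done
None
```

The job is handed in at about 19 s of the 70 s allowed; the hand-in gives no verdict.

- **Pin in guide:** I stood the pin in the guide hole and let it go. A camera check showed it upright and free.
- **Lever:** I swung the lever anticlockwise with about 1–3 N until the pin dropped. The head sank about 2.3 px in the scene view, which matches 7 mm. I then backed off the lever before pressing.
- **Pressing:** I pushed the pin down with closed fingertips until the force rose to 14 N, with the tips at 72.7 mm against 72 mm for home.

**Last checks:**
- The head lies flat in the white frame, with its top at row 198.6 against 198.4 predicted.
- The arm is clear, with contact force near zero.
- While the jaws pressed there was a side force of up to about 4 N, well under the limits. The fingertips were about 2 mm off the head's centre.
- I never moved near the ball, cores, thimble guide, anvil or wax, but I did not measure their positions again at the end.

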